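# Make up two repair kits of electronic parts

### The job

Make up the two repair kits from the parts standing loose on the bench: put the tall slim capacitor in the narrow bay and the finned heat sink in the wide bay of the long tray, and the short squat capacitor in the narrow bay and the copper ring choke in the wide bay of the square tray. Set each part down gently, upright and flat on the floor of its bay, and let go of it; leave the transformer and the terminal block in stock, where they stand.

Things in the scene. Friction and masses are not known exactly. Their poses are not given: they have to be found in the camera images.
- long_tray: shallow dark grey plastic tray, 180 mm (its x) by 100 mm (its y), 14 mm high, fixed to the bench. Walls 3 mm, floor 4 mm thick. A divider of the same height, parallel to its y, parts it into two bays over the full inner width of 94 mm: the narrow bay, 60 mm along x, is centred at x = -57 mm, and the wide bay, 111 mm along x, at x = +31.5 mm. Origin: centre of the underside; z up. It may be turned to any heading
- square_tray: shallow dark grey plastic tray, 150 mm by 150 mm, 14 mm high, fixed to the bench. Walls 3 mm, floor 4 mm thick. A divider of the same height, parallel to its y, parts it into two bays over the full inner width of 144 mm: the narrow bay, 62 mm along x, is centred at x = -41 mm, and the wide bay, 79 mm along x, at x = +32.5 mm. Origin: centre of the underside; z up. It may be turned to any heading
- tall_capacitor: tall slim upright can, black with a bare metal top, diameter 35 mm, height 75 mm, about 0.09 kg. Origin: centre of the underside; z up along its axis
- short_capacitor: short squat upright can, black with a bare metal top, diameter 42 mm, height 44 mm, about 0.08 kg. Origin: centre of the underside; z up along its axis
- heat_sink: bare aluminium heat sink, 56 mm (its x) by 38 mm (its y), 42 mm high, about 0.13 kg: an 8 mm base plate with seven upright fins that run along x. To be gripped across y, over the outer fins (38 mm). Origin: centre of the underside; z up
- ring_choke: copper-wound ring, outer diameter 44 mm, hole 22 mm, lying flat on a round black foot of diameter 46 mm and 8 mm high; 36 mm high in all, about 0.14 kg. To be gripped across the ring's outside (44 mm), above the foot. Origin: centre of the foot's underside; z up
- transformer: small transformer, 50 mm by 42 mm, 44 mm high: dark steel core with a white bobbin and a little copper showing on top at both sides. Stays in stock. Origin: centre of the underside; z up
- terminal_block: white stepped terminal strip, 56 mm by 24 mm, 32 mm high, with a row of screws. Stays in stock. Origin: centre of the underside; z up

How it is judged:
By the outcome, as a careful person would: the job done as asked, in the order asked, and still so for the second after the job is handed in, with the robot touching nothing.
It also fails if it takes over 93 s, if anything falls off the work surface, if the arm or the gripper's body presses on something with over 40 N, if the wrist force passes 120 N, or if a joint passes its speed limit or range.

### The arm

A 6-joint arm with a two-finger parallel gripper is mounted at the origin on the work surface. World frame = base frame: x ahead of the robot, y to its left, z up, the work surface at z = 0. Lengths are in m, angles in rad, forces in N, time in s.
With the tool pointing down it reaches from about 0.35 to 0.775 m from the base axis. Payload 7.3 kg.
Tool frame: the origin (TCP) lies on the centre line of the jaws, within the pads' length; the fingertips stand 25 mm ahead of it and the grasp point (between the pads) lies 6 mm ahead of it; z points along the fingers, y is the direction in which the jaws open and shut (so a half turn about z gives the same grasp; the last joint's range is limited). The gripper opens to 92 mm and grips with 3 to 60 N. Pads are 19 mm wide; open, the fingers measure 130 mm over their backs; the gripper's body (75 mm by 190 mm) begins 47 mm behind the grasp point.
Start: joints at [1.149, 0.342, 1.524, -0, 1.275, -0.146], TCP at [0.143, 0.505, 0.252] pointing down, gripper open.
Joint ranges: [-2.53, 2.53], [-0.77, 2.02], [0.04, 2.7], [-1, 4.14], [0.28, 2.66], [-3.11, 3.11]. Speed limits (rad/s): [2.57, 2.57, 3.14, 3.14, 3.14, 3.14].

### API

Orientations are given as [roll, pitch, yaw] about the fixed x, y, z axes, in that order (R = Rz(yaw) Ry(pitch) Rx(roll)).
In Python, from cell import telemetry, read_camera, workorder gives the robot as it stands.
- The arm moves only by the shell command python3 -m creep 'ROWS' [FORCE]. ROWS is JSON, one flat list of numbers, 5 for each row, row after row: the opening, from 0 (shut) to 1 (fully open), then the shift along the world's x, y, z in m, then the turn about the world's z in rad. A call has 1 to 12 rows; each row shifts and turns the pose as measured when the row begins; what a row does not reach is not made up. A row lasts 1/8 s, in which the tool goes at most 62.5 mm and 10.7 degrees, less where a joint would pass 70% of its speed; a pose out of reach is approached as far as the arm can. A call is refused whole if a number of a shift passes 0.0625 or a number of a turn 0.188, either way. A call with a gripper value outside its range is refused whole. The fingers move at their own pace and stop on an object; FORCE is the grip in N (left out, the last holds). Time passes only in rows, so rows that do not move let the fingers close. It gives the time, the measured TCP pose, the force and the opening at its end, in the units of the state.
- telemetry.observe(): the state, without advancing time (a new reading comes with each control period).
- read_camera(name): name is "scene" or "top" or "wrist"; returns a dict with "image" (400x640x3 uint8, red, green, blue), "fovy" (degrees; the focal length in pixels is half the picture's height over the tangent of half this angle, whatever the lens; pixels are square), "cx", "cy" (the principal point, pixels), "R" (3x3) and "t" (3): a world point X has camera coordinates R X + t. Camera axes: x right, y down, z forward; pixel columns grow to the right and rows downward; lengths in m; the calibration is good to about 2 mm. A picture is of the moment at which its call begins. There is no depth.
- workorder.hand_in(): hands the job in, once; it reports no verdict.
The state is a dict: "time": time; "qpos": joint angles; "qvel": joint speeds; "joint_efforts": joint torques, N m; "tool_pos": TCP position; "tool_rot": TCP orientation; "contact_force": force on the tool from outside, world axes, zero at the start; "torque": the same for the moment, N m; "opening": finger opening in m.
Only numpy, scipy, OpenCV 4.12 (cv2) and the standard library are available. Lean on these libraries where they do the work, as an engineer would, in place of code of your own. Each camera call takes 0.05 s, during which the arm holds its last target.

## Working session

There is one attempt and no reset: what is moved stays moved. The work goes in short steps, Python scripts to look and compute and a shell command to move; the robot and the scene stay as the last step left them, time stands still between calls to the robot, and variables do not carry over. Pictures are saved under pics/ and viewed, and the job is handed in when it is done.

```bash
ls; mkdir -p pics; python3 - <<'E'
from cell import telemetry, read_camera
import cv2
s=telemetry.observe();print(s)
for n in("scene","top","wrist"):
    c=read_camera(n);cv2.imwrite(f"pics/{n}0.png",c["image"][...,::-1]);print(n,c["fovy"],c["cx"],c["cy"],c["R"],c["t"])
E
```

```text
pics
{'time': 0.0, 'qpos': array([ 1.14896071e+00,  3.42692791e-01,  1.52501975e+00, -2.46752652e-05,
        1.27539833e+00, -1.46021793e-01]), 'qvel': array([ 5.93572515e-05, -1.28320834e-04,  4.26481808e-04, -5.31532071e-04,
        4.70570975e-04,  1.49520836e-03]), 'joint_efforts': array([ 2.41688707e-03, -4.31233513e+01, -2.44228506e+01,  7.21831759e-02,
        5.55352808e-02, -1.23330374e-04]), 'tool_pos': array([0.14281555, 0.50481477, 0.25105952]), 'tool_rot': array([-3.14008716e+00, -1.97561773e-04,  2.86578588e+00]), 'contact_force': array([ 0.20706979,  0.12115567, -0.14026417]), 'torque': array([-0.05670387,  0.02153476, -0.02994761]), 'opening': 0.09168457913246633}
scene 55.28355078696225 325.3102667681124 197.26754671651707 [[ 0.48290486  0.87531908 -0.02488782]
 [ 0.51502711 -0.30689166 -0.80035279]
 [-0.70820193  0.37367635 -0.59901253]] [-0.26883941 -0.28858283  1.39855736]
top 42.55549236587195 322.04779096995117 201.4107335306181 [[-0.02378652 -0.99954361  0.01862176]
 [-0.98100049  0.01974965 -0.19299737]
 [ 0.19254152 -0.02285869 -0.98102255]] [0.00354385 0.58615677 1.03333182]
wrist 60.57500038514601 322.26870080761904 207.17362100278532 [[ 0.27214221  0.96225582 -0.00153504]
 [ 0.92675292 -0.26167138  0.26954984]
 [ 0.25897422 -0.07477849 -0.96298522]] [-0.52347683 -0.03374986  0.39241876]
```

View pics/top0.png

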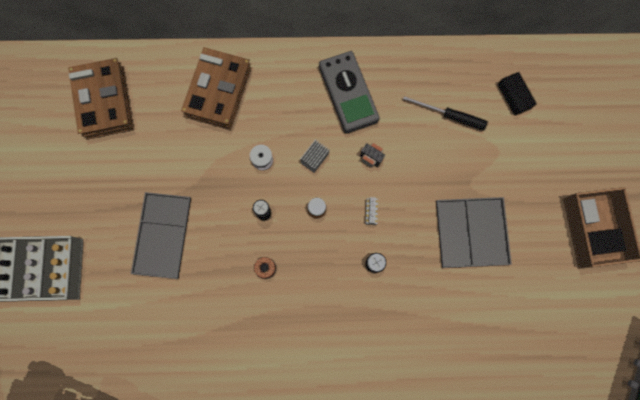

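View pics/scene0.png

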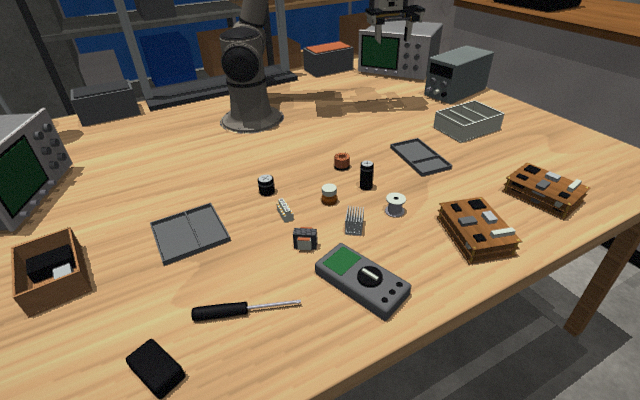

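View pics/wrist0.png

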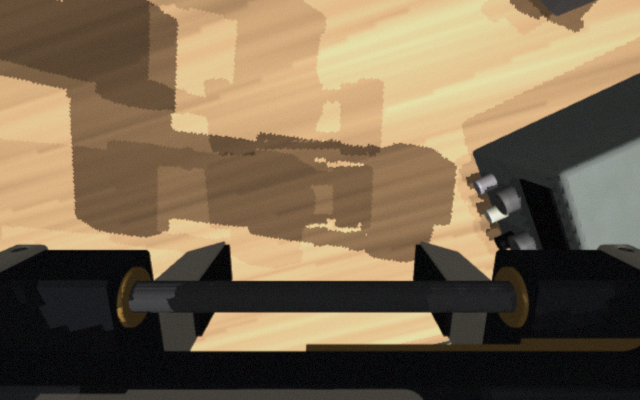

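The top view shows the long tray at (163,236), square tray at (473,232), tall capacitor (261,210), short capacitor (376,263), heat sink (315,156), choke (264,268), transformer (372,155) and terminal block (371,211). There are two distractors, a spool at (261,156) and a white/copper drum at (316,207).

```bash
cat > h.py <<'E'
import numpy as np, cv2
from cell import telemetry, read_camera
def f(c): return 200/np.tan(np.radians(c["fovy"])/2)
def px2w(c,u,v,z):
    d=np.array([(u-c["cx"])/f(c),(v-c["cy"])/f(c),1]);R=np.array(c["R"]);t=np.array(c["t"])
    o=-R.T@t; w=R.T@d; return o+w*(z-o[2])/w[2]
def w2px(c,X):
    p=np.array(c["R"])@np.array(X)+c["t"]; return np.array([c["cx"]+f(c)*p[0]/p[2],c["cy"]+f(c)*p[1]/p[2]])
def crop(c,u0,v0,u1,v1,k,name):
    im=cv2.resize(c["image"][v0:v1,u0:u1,::-1],None,fx=k,fy=k,interpolation=cv2.INTER_CUBIC);cv2.imwrite("pics/"+name,im)
E
python3 - <<'E'
from h import *
c=read_camera("top")
crop(c,120,130,320,290,4,"a.png");crop(c,300,130,520,290,3.6,"b.png")
E
```

```text
(no output)
```

View pics/a.png

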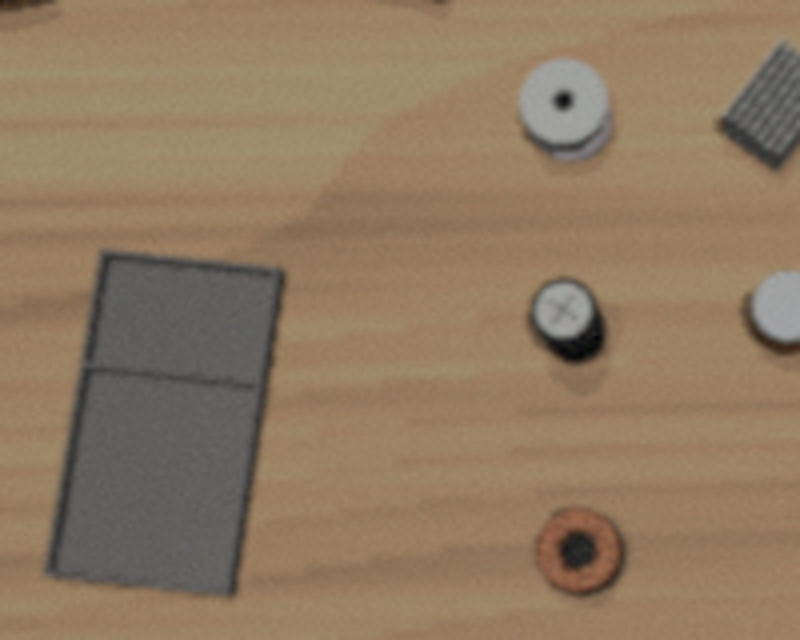

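View pics/b.png

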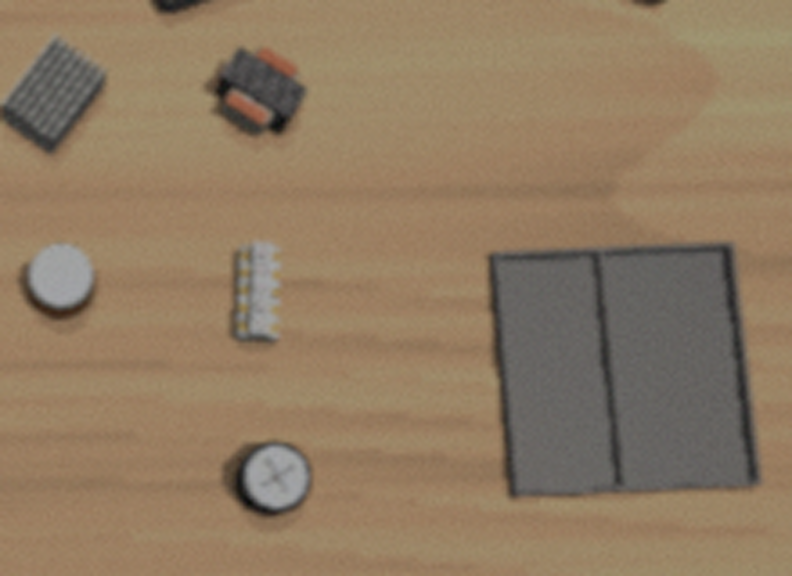

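The tall capacitor's top is at (564,309) in the left crop and the choke's ring at (580,550). The long tray's narrow bay is at the far end. In the right crop, the short capacitor's top is at (276,478), and the square tray's narrow bay is the left one.

```bash
python3 - <<'E'
from h import *
np.set_printoptions(precision=4,suppress=True)
c=read_camera("top")
A=lambda p:(120+(p[0]+.5)/4-.5,130+(p[1]+.5)/4-.5)
B=lambda p:(300+(p[0]+.5)/3.6-.5,130+(p[1]+.5)/3.6-.5)
W=lambda q,z:px2w(c,*q,z)
print("tall",W(A((564,309)),.075),"choke",W(A((579,550)),.036),"short",W(B((276,478)),.044))
for nm,P,w,h in(("long",[A(p) for p in((103,253),(283,270),(234,594),(48,574))],100,180),("sq",[B(p) for p in((491,255),(731,245),(757,483),(513,494))],150,150)):
    X=np.array([W(p,.014) for p in P]);print(nm,X[:,:2].tolist(),X.mean(0),[np.linalg.norm(X[i]-X[i-1]) for i in range(4)])
    for i in range(4):
        d=X[i]-X[i-1];print(np.degrees(np.arctan2(d[1],d[0])))
crop(c,295,135,335,175,14,"hs.png")
E
```

```text
tall [0.5736 0.119  0.075 ] choke [0.4516 0.1151 0.036 ] short [ 0.4556 -0.1207  0.044 ]
long [[0.6215232991736312, 0.3781433153136316], [0.6099962819471612, 0.27931382416422523], [0.43388410507164815, 0.30084173722346347], [0.44672888201112837, 0.39991852008260353]] [0.528  0.3396 0.014 ] [np.float64(0.17614553021269017), np.float64(0.09949944948083848), np.float64(0.17742308160021936), np.float64(0.09990594174693612)]
-7.101100425315921
-96.65265764460719
173.0307523042018
82.61310927316572
sq [[0.5915769786005389, -0.2632917426421342], [0.5948800481466499, -0.41278766558941205], [0.4482601720136351, -0.4150751917925745], [0.44500258839864876, -0.2667858342297734]] [ 0.5199 -0.3395  0.014 ] [np.float64(0.1466160309757387), np.float64(0.14953240868214787), np.float64(0.14663771974969722), np.float64(0.14832513413915022)]
1.3655782032024095
-88.73427212188047
-179.1061582675312
91.25845698124684
```

View pics/hs.png

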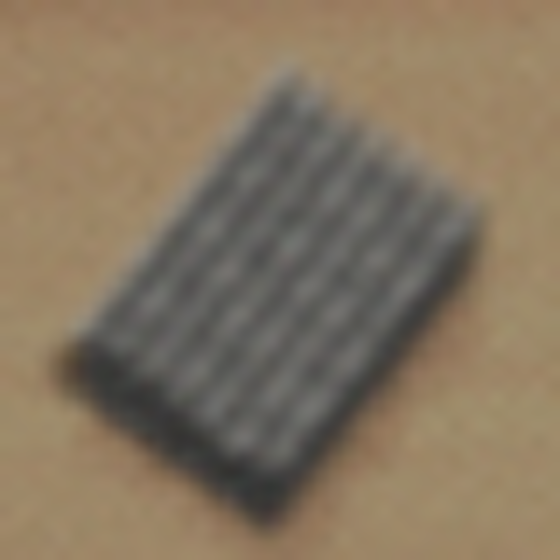

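```bash
python3 - <<'E'
from h import *
np.set_printoptions(precision=4,suppress=True)
c=read_camera("top")
P=[(295+(x+.5)/14-.5,135+(y+.5)/14-.5) for x,y in((285,68),(482,215),(275,465),(85,340))]
X=np.array([px2w(c,*p,.042) for p in P]);print(X,X.mean(0))
for i in range(4):
    d=X[i]-X[i-1];print(np.linalg.norm(d),np.degrees(np.arctan2(d[1],d[0])))
E
python3 -m creep '[1,0.043,-0.0386,0,0.05, 1,0.043,-0.0386,0,0.05, 1,0.043,-0.0386,0,0.05, 1,0.043,-0.0386,0,0, 1,0.043,-0.0386,0,0, 1,0.043,-0.0386,0,0, 1,0.043,-0.0386,0,0, 1,0.043,-0.0386,0,0, 1,0.043,-0.0386,0,0]'
```

```text
[[ 0.7287  0.0028  0.042 ]
 [ 0.7041 -0.0276  0.042 ]
 [ 0.6642  0.0057  0.042 ]
 [ 0.6849  0.0349  0.042 ]] [0.6955 0.0039 0.042 ]
0.054342767968167484 -36.301356800763784
0.039122952412866736 -129.00960300575
0.05197203824515562 140.1256878416357
0.035845805255130515 54.69478513351903
time: 1.42
tool_pos: [0.5376, 0.1482, 0.2519]
tool_rot: [3.139, 0.002, 3.029]
contact_force: [0.6, 0.6, -0.3]
opening: 0.0919
```

```bash
python3 -m creep '[1,0,0,0,0]'; python3 - <<'E'
from h import *
np.set_printoptions(precision=4,suppress=True)
c=read_camera("wrist");cv2.imwrite("pics/w1.png",c["image"][...,::-1])
print(-np.array(c["R"]).T@c["t"],telemetry.observe()["tool_pos"])
for X in((.5736,.119,.075),(.4516,.1151,.036),(.6955,.004,.042)):print(w2px(c,X))
E
```

```text
time: 1.55
tool_pos: [0.5398, 0.1452, 0.2512]
tool_rot: [3.14, 0.002, 3.024]
contact_force: [0.0, 0.9, 0.3]
opening: 0.0923
[0.4665 0.1529 0.386 ] [0.5384 0.1467 0.2512]
[299.6559 229.7119]
[281.3333  99.431 ]
[217.3129 329.6921]
```

View pics/w1.png

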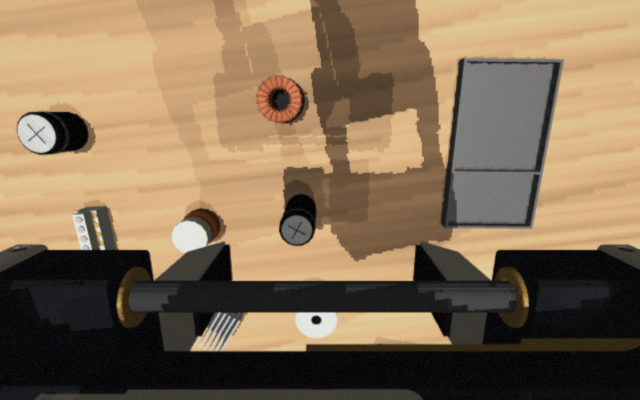

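The wrist view agrees with the top view: the tall capacitor's top is at (298,229) against a predicted (300,230), and the choke at (280,100) against (281,99). I'll use the long tray's corners for a second check.

```bash
python3 - <<'E'
from h import *
np.set_printoptions(precision=4,suppress=True)
c=read_camera("wrist")
X=np.array([px2w(c,*p,.014) for p in((460,59),(563,60),(532,228),(443,226))]);print(X,X.mean(0))
for i in range(4):
    d=X[i]-X[i-1];print(np.linalg.norm(d),np.degrees(np.arctan2(d[1],d[0])))
print(px2w(c,298,229,.075),px2w(c,280,100,.036),px2w(c,37,133,.044))
print(telemetry.observe()["tool_pos"])
E
```

```text
[[0.4312 0.2987 0.014 ]
 [0.4441 0.402  0.014 ]
 [0.6219 0.3798 0.014 ]
 [0.6075 0.278  0.014 ]] [0.5262 0.3396 0.014 ]
0.17751143568843966 173.32498685088788
0.1041159381706397 82.89194145883076
0.17912986623517657 -7.122445556972533
0.10274215555426405 -98.01346374752728
[0.5711 0.1191 0.075 ] [0.4503 0.1152 0.036 ] [ 0.4538 -0.1241  0.044 ]
[0.5374 0.1479 0.2514]
```

```bash
python3 -m creep '[1,0.035,-0.0285,0,0, 1,0,0,-0.04,0, 1,0,0,-0.04,0, 1,0,0,-0.02,0, 1,0,0,0,0]' 20
```

```text
time: 2.28
tool_pos: [0.5682, 0.1265, 0.1508]
tool_rot: [3.137, 0.001, 3.038]
contact_force: [-0.7, 0.3, 0.6]
opening: 0.0916
```

```bash
python3 -m creep '[1,0.0045,-0.0075,0,0, 1,0,0,0,0]'
```

```text
time: 2.52
tool_pos: [0.5733, 0.1201, 0.1532]
tool_rot: [3.136, 0.004, 3.04]
contact_force: [0.3, 0.4, -0.6]
opening: 0.0916
```

```bash
python3 -m creep '[1,0,-0.001,-0.04,0, 1,0,0,-0.04,0, 1,0,0,-0.02,0, 1,0,0,0,0]'
```

```text
time: 3.02
tool_pos: [0.5764, 0.1193, 0.056]
tool_rot: [3.134, 0.015, 3.039]
contact_force: [-1.7, -0.7, 0.5]
opening: 0.0918
```

```bash
python3 -m creep '[1,-0.0035,0,-0.001,0, 1,0,0,0,0]'; python3 -m creep '[0.2,0,0,0,0, 0.2,0,0,0,0, 0.2,0,0,0,0, 0.2,0,0,0,0]' 20
```

```text
time: 3.28
tool_pos: [0.5741, 0.1195, 0.0575]
tool_rot: [3.133, 0.019, 3.039]
contact_force: [0.5, -0.2, 0.7]
opening: 0.0917
time: 3.78
tool_pos: [0.5752, 0.1196, 0.0596]
tool_rot: [3.133, 0.022, 3.039]
contact_force: [0.2, 0.5, -0.7]
opening: 0.0563
```

```bash
python3 -m creep '[0.2,0,0,0,0, 0.2,0,0,0,0, 0.2,0,0,0,0]' 20
```

```text
time: 4.15
tool_pos: [0.5752, 0.1194, 0.0595]
tool_rot: [3.133, 0.022, 3.039]
contact_force: [-0.0, 1.1, 0.3]
opening: 0.0347
```

```bash
python3 -m creep '[0.2,0,0,0.03,0, 0.2,0,0,0.03,0, 0.2,0,0,0,0]' 20; python3 -m creep '[0.2,0.002,0.05,0,0, 0.2,0.002,0.05,0,0, 0.2,0.002,0.05,0,0, 0.2,0.002,0.05,0,0, 0.2,0,0,0,0]'
```

```text
time: 4.53
tool_pos: [0.5743, 0.1194, 0.1197]
tool_rot: [3.133, 0.019, 3.039]
contact_force: [-0.2, 0.4, -0.9]
opening: 0.0348
time: 5.15
tool_pos: [0.5796, 0.3236, 0.1124]
tool_rot: [3.136, 0.012, 3.036]
contact_force: [0.3, -0.7, -1.0]
opening: 0.0346
```

```bash
python3 -m creep '[0.2,0.005,0.009,0,0, 0.2,0,0,-0.02,0, 0.2,0,0,-0.02,0, 0.2,0,0,0,0]'; python3 - <<'E'
from h import *
c=read_camera("scene");crop(c,330,120,490,200,5,"s1.png")
c=read_camera("top");crop(c,120,180,200,290,5,"t1.png")
E
```

```text
time: 5.65
tool_pos: [0.5851, 0.3299, 0.0683]
tool_rot: [3.139, 0.008, 3.033]
contact_force: [0.2, 0.6, -0.7]
opening: 0.0348
```

View pics/s1.png

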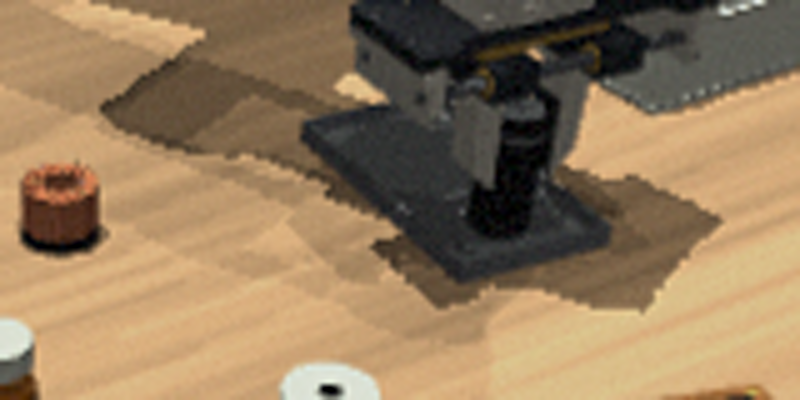

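View pics/t1.png

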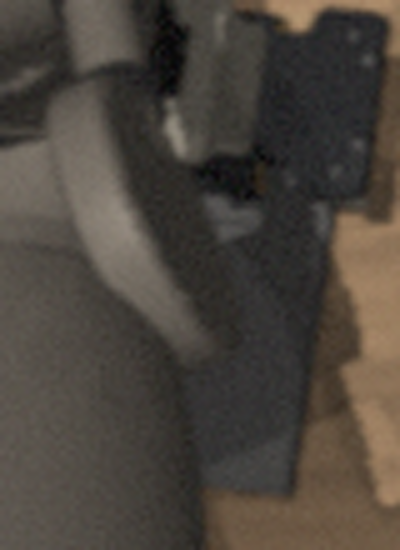

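In the scene crop the can hangs just above the narrow bay, with its base at (505,230). I'll lower it in small steps.

```bash
python3 -m creep '[0.2,0,0,-0.002,0]';python3 -m creep '[0.2,0,0,-0.0015,0]';python3 -m creep '[0.2,0,0,-0.0015,0]'; python3 -m creep '[0.2,0,0,0,0]'
```

```text
time: 5.88
tool_pos: [0.587, 0.3304, 0.0697]
tool_rot: [3.136, 0.013, 3.032]
contact_force: [0.4, 0.2, -0.8]
opening: 0.0346
time: 6.0
tool_pos: [0.5874, 0.3304, 0.0688]
tool_rot: [3.136, 0.014, 3.032]
contact_force: [-0.2, 0.3, -1.0]
opening: 0.0349
time: 6.12
tool_pos: [0.5876, 0.3304, 0.0677]
tool_rot: [3.135, 0.015, 3.032]
contact_force: [-0.4, -0.3, -1.0]
opening: 0.0343
time: 6.25
tool_pos: [0.5876, 0.3304, 0.0678]
tool_rot: [3.135, 0.015, 3.032]
contact_force: [0.1, -0.6, -0.7]
opening: 0.0344
```

```bash
python3 -m creep '[0.2,-0.002,0,-0.002,0, 0.2,0,0,0,0]';python3 -m creep '[0.2,0,0,-0.0015,0]';python3 -m creep '[0.2,0,0,-0.001,0]'; python3 -m creep '[0.2,0,0,-0.001,0]'
```

```text
time: 6.5
tool_pos: [0.5854, 0.3306, 0.0658]
tool_rot: [3.135, 0.015, 3.032]
contact_force: [0.1, -0.4, -1.2]
opening: 0.0342
time: 6.62
tool_pos: [0.5854, 0.3306, 0.0643]
tool_rot: [3.135, 0.015, 3.032]
contact_force: [0.8, -0.0, -0.3]
opening: 0.0347
time: 6.75
tool_pos: [0.5854, 0.3306, 0.0636]
tool_rot: [3.135, 0.016, 3.033]
contact_force: [-1.3, -0.9, 5.1]
opening: 0.0345
time: 6.88
tool_pos: [0.5855, 0.3306, 0.0635]
tool_rot: [3.135, 0.016, 3.033]
contact_force: [-2.7, -1.6, 9.7]
opening: 0.0346
```

```bash
python3 -m creep '[0.2,0,0,0.0005,0]'; python3 -m creep '[0.5,0,0,0,0, 0.6,0,0,0,0, 0.7,0,0,0,0, 0.7,0,0,0,0]'; python3 -m creep '[0.7,0,0,0.03,0, 0.7,0,0,0.05,0, 0.7,0,0,0.05,0, 0.7,0,0,0.02,0]'; python3 - <<'E'
from h import *
c=read_camera("scene");crop(c,330,120,490,200,5,"s2.png")
c=read_camera("wrist");crop(c,0,0,640,400,1,"w2.png")
E
```

```text
time: 7.0
tool_pos: [0.5856, 0.3306, 0.0641]
tool_rot: [3.135, 0.016, 3.032]
contact_force: [-0.2, -1.3, -0.3]
opening: 0.0346
time: 7.5
tool_pos: [0.5858, 0.3307, 0.0639]
tool_rot: [3.135, 0.016, 3.032]
contact_force: [-0.5, 0.3, -0.2]
opening: 0.0635
time: 8.0
tool_pos: [0.5839, 0.3298, 0.2152]
tool_rot: [3.138, 0.011, 3.032]
contact_force: [0.7, -0.5, 0.7]
opening: 0.0643
```

View pics/s2.png

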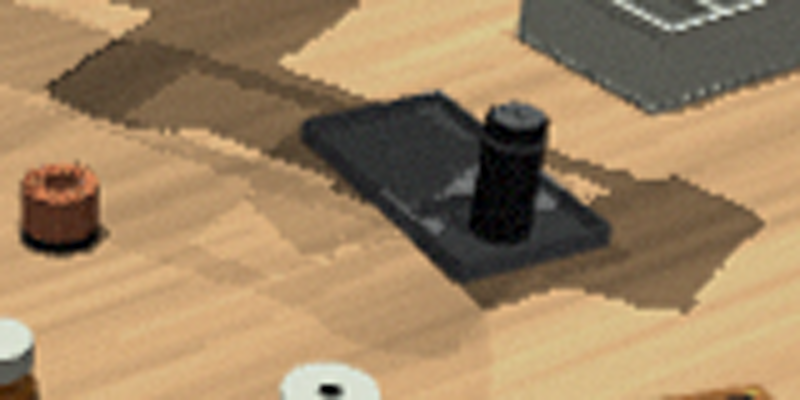

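View pics/w2.png

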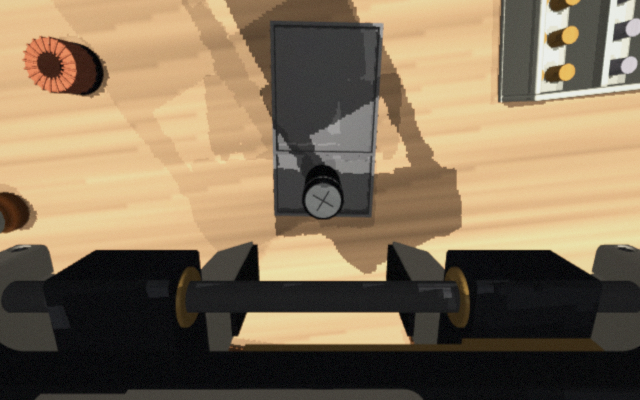

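The tall capacitor stands upright in the narrow bay and is released, with its top at (323,201) in the wrist view. Next is the heat sink.

```bash
python3 -m creep '[1,0.016,-0.0466,0,-0.08, 1,0.016,-0.0466,0,-0.08, 1,0.016,-0.0466,0,-0.08, 1,0.016,-0.0466,0,-0.08, 1,0.016,-0.0466,0,-0.08, 1,0.016,-0.0466,0,-0.08, 1,0.016,-0.0466,0,-0.08, 1,0,0,0,0]';  python3 - <<'E'
from h import *
c=read_camera("wrist");crop(c,0,0,640,400,1,"w3.png");crop(c,220,140,420,300,4,"w3z.png")
print(telemetry.observe()["tool_pos"],telemetry.observe()["tool_rot"],w2px(c,(.6955,.004,.042)))
E
```

```text
time: 9.1
tool_pos: [0.6933, -0.0063, 0.1993]
tool_rot: [-3.136, -0.004, 2.457]
contact_force: [-1.1, 0.3, -0.3]
opening: 0.0916
[ 0.69270091 -0.00413158  0.19926708] [-3.13671381 -0.00563806  2.45907757] [335.1167999  192.83302759]
```

View pics/w3.png

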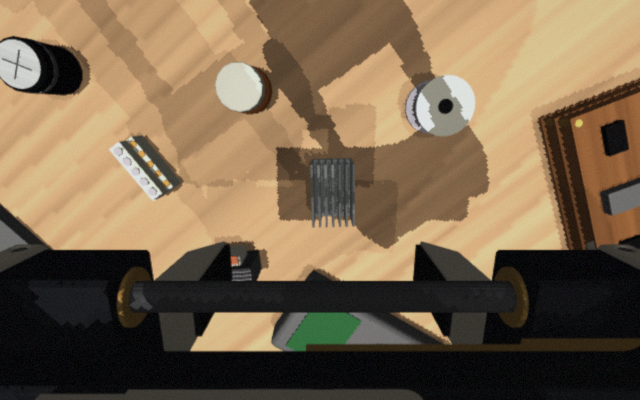

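View pics/w3z.png

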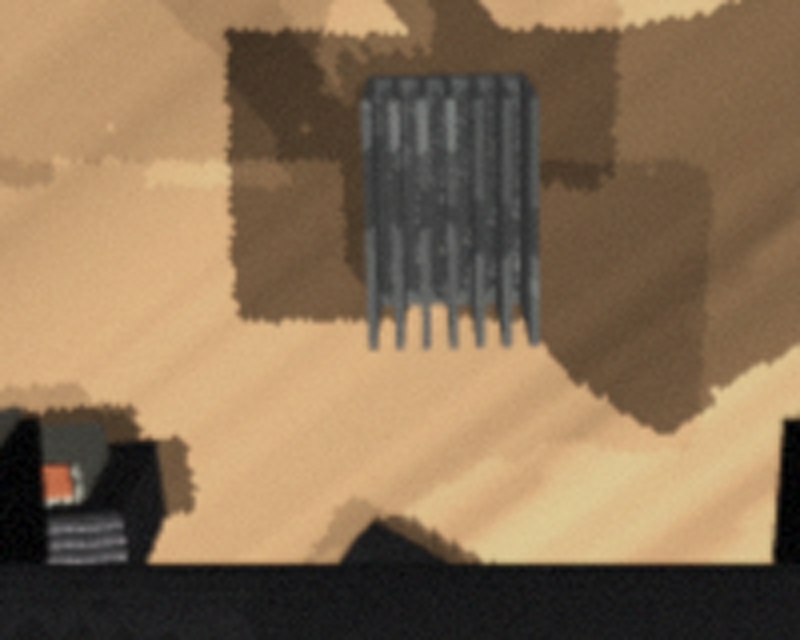

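```bash
python3 - <<'E'
from h import *
np.set_printoptions(precision=4,suppress=True)
c=read_camera("wrist")
X=np.array([px2w(c,220+x/4,140+y/4,.042) for x,y in((362,95),(539,95),(540,345),(370,348))]);print(X,X.mean(0))
for i in range(4):
    d=X[i]-X[i-1];print(np.linalg.norm(d),np.degrees(np.arctan2(d[1],d[0])))
s=telemetry.observe();print(s["tool_pos"],s["tool_rot"],np.degrees(s["tool_rot"][2]))
E
```

```text
[[ 0.6615  0.0058  0.042 ]
 [ 0.6853  0.0353  0.042 ]
 [ 0.7301  0.001   0.042 ]
 [ 0.7066 -0.0292  0.042 ]] [0.6959 0.0032 0.042 ]
0.05710469226685293 142.1936320466999
0.03789129318611224 50.949278727490885
0.05636347149473945 -37.42960520306743
0.038253071355377574 -127.92682394051081
[ 0.6925 -0.0025  0.1998] [-3.1371 -0.0056  2.4612] 141.01727002153152
```

```bash
python3 -m creep '[1,0.003,0.006,0,0.015, 1,0,0,-0.05,0, 1,0,0,-0.05,0, 1,0,0,0,0, 1,0,0,0,0]'
```

```text
time: 9.82
tool_pos: [0.696, 0.0129, 0.1005]
tool_rot: [-3.141, -0.003, 2.49]
contact_force: [-0.1, 0.9, 1.3]
opening: 0.0916
```

```bash
python3 -m creep '[1,0,-0.0095,0,-0.012, 1,0,0,0,0]'; python3 -m creep '[1,0,0,-0.03,0, 1,0,0,-0.03,0, 1,0,0,0,0, 1,0,0,0,0]'
```

```text
time: 10.07
tool_pos: [0.6977, 0.0032, 0.1046]
tool_rot: [3.139, 0.002, 2.478]
contact_force: [0.6, 0.4, -0.2]
opening: 0.0917
time: 10.58
tool_pos: [0.7012, 0.0017, 0.0504]
tool_rot: [3.133, 0.012, 2.477]
contact_force: [0.9, 0.1, 0.1]
opening: 0.092
```

```bash
python3 -m creep '[1,-0.0055,0.002,-0.014,0, 1,0,0,0,0]'; python3 -m creep '[1,-0.001,0,0,0]'
```

```text
time: 10.82
tool_pos: [0.6962, 0.0038, 0.0378]
tool_rot: [3.132, 0.014, 2.477]
contact_force: [-0.5, -0.4, -0.7]
opening: 0.092
time: 10.95
tool_pos: [0.6955, 0.0038, 0.0384]
tool_rot: [3.131, 0.015, 2.477]
contact_force: [-0.3, -0.4, -0.2]
opening: 0.0918
```

```bash
python3 -m creep '[0.25,0,0,-0.002,0, 0.25,0,0,0,0, 0.25,0,0,0,0, 0.25,0,0,0,0, 0.25,0,0,0,0, 0.25,0,0,0,0]' 20; python3 -m creep '[0.25,0,0,0,0, 0.25,0,0,0,0]'
```

```text
time: 11.7
tool_pos: [0.6958, 0.0036, 0.0369]
tool_rot: [3.131, 0.016, 2.477]
contact_force: [-0.4, -0.6, -1.1]
opening: 0.0382
time: 11.95
tool_pos: [0.6958, 0.0037, 0.037]
tool_rot: [3.131, 0.016, 2.477]
contact_force: [-0.8, 0.1, 0.7]
opening: 0.0379
```

```bash
python3 -m creep '[0.25,0,0,0.03,0, 0.25,0,0,0.05,0, 0.25,0,0,0.05,0, 0.25,0,0,0.03,0, 0.25,0,0,0,0]'; python3 -m creep '[0.25,-0.0286,0.0486,0,0.078, 0.25,-0.0286,0.0486,0,0.078, 0.25,-0.0286,0.0486,0,0.078, 0.25,-0.0286,0.0486,0,0.078, 0.25,-0.0286,0.0486,0,0.078, 0.25,-0.0286,0.0486,0,0.078, 0.25,-0.0286,0.0486,0,0.078, 0.25,0,0,0,0]'; python3 - <<'E'
from h import *
c=read_camera("wrist");crop(c,0,0,640,400,1,"w4.png")
E
```

```text
time: 12.58
tool_pos: [0.6934, 0.004, 0.1983]
tool_rot: [3.134, 0.011, 2.477]
contact_force: [1.2, -0.4, -1.5]
opening: 0.0379
time: 13.58
tool_pos: [0.4788, 0.3504, 0.1793]
tool_rot: [-3.137, -0.01, 3.038]
contact_force: [0.2, -0.3, -1.9]
opening: 0.0376
```

View pics/w4.png

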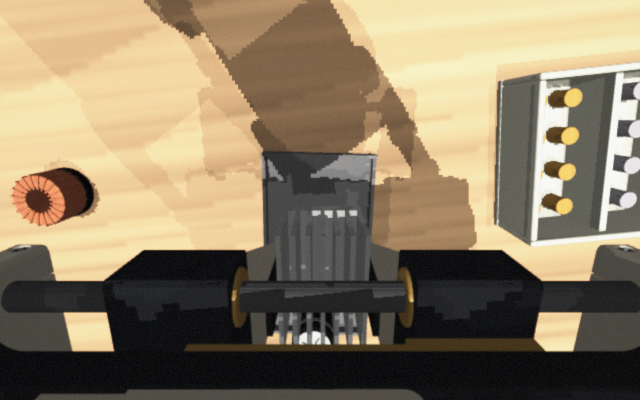

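The heat sink is held and is aligned with the tray edges.

```bash
python3 -m creep '[0.25,0.017,-0.007,0,-0.014, 0.25,0,0,0,0]';python3 -m creep '[0.25,0,0,-0.05,0, 0.25,0,0,-0.05,0, 0.25,0,0,-0.01,0, 0.25,0,0,0,0, 0.25,0,0,0,0]'
```

```text
time: 13.88
tool_pos: [0.4989, 0.3391, 0.1773]
tool_rot: [-3.134, -0.012, 3.018]
contact_force: [0.1, 0.2, -0.6]
opening: 0.0377
time: 14.5
tool_pos: [0.505, 0.3349, 0.0679]
tool_rot: [-3.138, -0.006, 3.007]
contact_force: [-0.1, 0.4, -1.1]
opening: 0.038
```

```bash
python3 -m creep '[0.25,-0.009,0.0085,-0.01,0.013, 0.25,0,0,0,0, 0.25,0,0,0,0]';python3 -m creep '[0.25,0,0,-0.01,0, 0.25,0,0,0,0, 0.25,0,0,0,0]'; python3 - <<'E'
from h import *
c=read_camera("scene");crop(c,330,120,490,200,5,"s4.png")
E
```

```text
time: 14.88
tool_pos: [0.4966, 0.3452, 0.0605]
tool_rot: [-3.141, -0.002, 3.022]
contact_force: [0.1, -0.2, -1.3]
opening: 0.0379
time: 15.25
tool_pos: [0.4966, 0.3452, 0.0499]
tool_rot: [-3.141, -0.001, 3.022]
contact_force: [0.6, -0.1, -1.4]
opening: 0.038
```

View pics/s4.png

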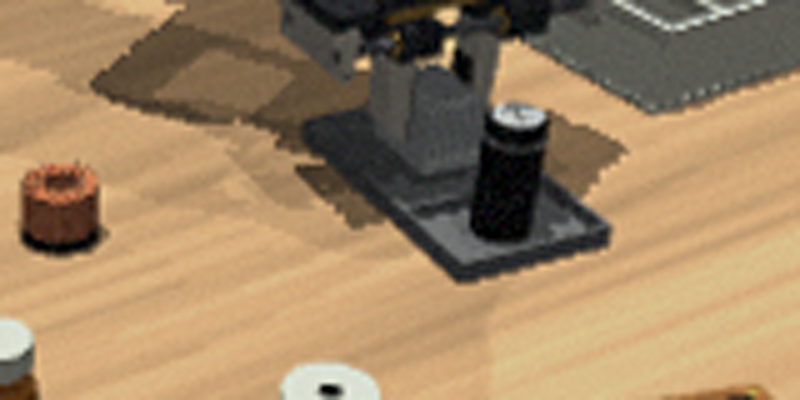

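The heat sink hangs over the wide bay with its base near (435,165) in the crop, clear of the divider.

```bash
python3 -m creep '[0.25,0,0,-0.006,0, 0.25,0,0,0,0]';python3 -m creep '[0.25,0,0,-0.0015,0]';python3 -m creep '[0.25,0,0,-0.001,0]';python3 -m creep '[0.25,0,0,-0.0007,0]'
```

```text
time: 15.55
tool_pos: [0.4966, 0.3451, 0.0434]
tool_rot: [-3.141, -0.002, 3.022]
contact_force: [-0.8, -0.8, -2.1]
opening: 0.0377
time: 15.68
tool_pos: [0.4967, 0.3451, 0.0419]
tool_rot: [-3.141, -0.001, 3.022]
contact_force: [0.4, 0.5, -0.7]
opening: 0.0381
time: 15.8
tool_pos: [0.4965, 0.3451, 0.0413]
tool_rot: [-3.141, -0.002, 3.022]
contact_force: [-4.1, -1.7, 5.9]
opening: 0.0377
time: 15.92
tool_pos: [0.4965, 0.3451, 0.0412]
tool_rot: [-3.141, -0.001, 3.022]
contact_force: [-1.9, -2.4, 5.2]
opening: 0.038
```

```bash
python3 -m creep '[0.45,0,0,0,0, 0.55,0,0,0,0, 0.6,0,0,0,0, 0.6,0,0,0,0]'; python3 -m creep '[0.6,0,0,0.03,0, 0.6,0,0,0.05,0, 0.6,0,0,0.05,0, 0.6,0,0,0.04,0, 0.6,0,0,0,0]'; python3 - <<'E'
from h import *
c=read_camera("scene");crop(c,330,120,490,200,5,"s5.png")
c=read_camera("wrist");crop(c,0,0,640,400,1,"w5.png")
E
```

```text
time: 16.42
tool_pos: [0.4972, 0.3454, 0.0415]
tool_rot: [3.141, 0.0, 3.022]
contact_force: [0.3, -0.1, -0.4]
opening: 0.0549
time: 17.05
tool_pos: [0.496, 0.3447, 0.2156]
tool_rot: [-3.141, -0.001, 3.022]
contact_force: [0.1, 0.2, 1.0]
opening: 0.0552
```

View pics/s5.png

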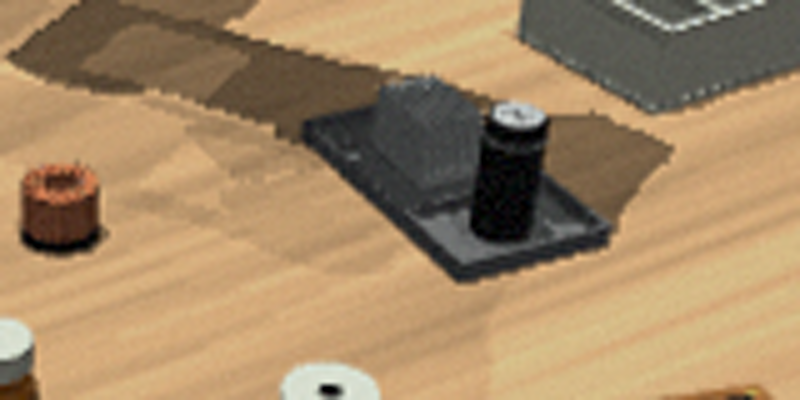

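View pics/w5.png

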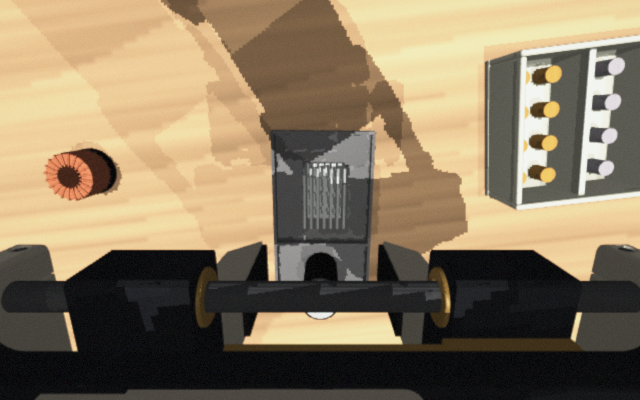

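Both long-tray parts stand upright in their bays: the heat sink is at (327,200) in the wrist view, aligned with the tray. Next is the short capacitor.

```bash
python3 -m creep '[1,-0.0046,-0.052,0,-0.16, 1,-0.0046,-0.052,0,-0.16, 1,-0.0046,-0.052,0,-0.16, 1,-0.0046,-0.052,0,-0.16, 1,-0.0046,-0.052,0,-0.16, 1,-0.0046,-0.052,0,-0.16, 1,-0.0046,-0.052,0,-0.16, 1,-0.0046,-0.052,0,-0.16, 1,-0.0046,-0.052,0,-0.16, 1,0,0,0,0, 1,0,0,0,0]'; python3 - <<'E'
from h import *
c=read_camera("wrist");crop(c,0,0,640,400,1,"w6.png")
s=telemetry.observe();print(s["tool_pos"],s["tool_rot"],w2px(c,(.4547,-.1225,.044)))
E
```

```text
time: 18.52
tool_pos: [0.4404, -0.1367, 0.1923]
tool_rot: [-3.108, -0.027, 1.535]
contact_force: [-0.1, 0.4, 0.0]
opening: 0.0922
[ 0.4405441  -0.13649103  0.1923777 ] [-3.10829617 -0.02644012  1.53593896] [345.55216359 186.64757567]
```

View pics/w6.png

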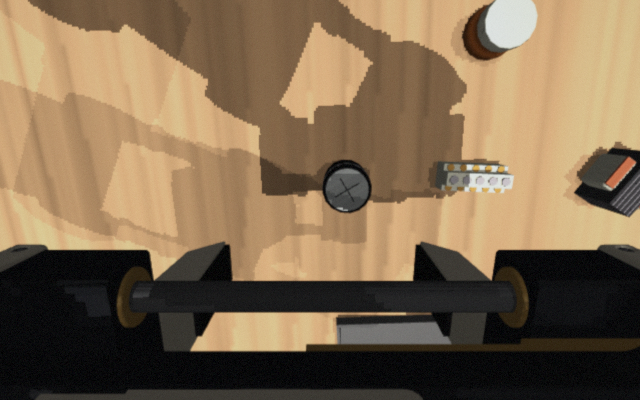

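```bash
python3 -m creep '[1,0.014,0.014,-0.02,0.05, 1,0,0,0,0, 1,0,0,0,0]';python3 -m creep '[1,0,0,-0.04,0, 1,0,0,-0.03,0, 1,0,0,0,0, 1,0,0,0,0]'
```

```text
time: 18.95
tool_pos: [0.4547, -0.1188, 0.1718]
tool_rot: [-3.107, -0.027, 1.594]
contact_force: [-0.6, 0.5, -0.5]
opening: 0.0918
time: 19.45
tool_pos: [0.4561, -0.1189, 0.104]
tool_rot: [-3.113, -0.024, 1.595]
contact_force: [0.3, 0.6, 0.2]
opening: 0.0919
```

```bash
python3 -m creep '[1,0,0,0.03,0, 1,0,0,0.03,0, 1,0,0,0.03,0, 1,0,0,0,0]';python3 -m creep '[1,0,0,-0.06,0, 1,0,0,-0.03,0, 1,0,0,0,0]'
```

```text
time: 19.95
tool_pos: [0.4573, -0.1196, 0.2027]
tool_rot: [-3.12, -0.02, 1.595]
contact_force: [0.2, 1.0, 0.0]
opening: 0.0918
time: 20.32
tool_pos: [0.4581, -0.12, 0.113]
tool_rot: [-3.126, -0.017, 1.596]
contact_force: [0.4, -0.4, 0.4]
opening: 0.0917
```

```bash
python3 -m creep '[1,0,0,0.03,0, 1,0,0,0.03,0, 1,0,0,0.03,0, 1,0,0,0,0, 1,-0.004,-0.0025,-0.06,0, 1,0,0,-0.03,0, 1,0,0,0,0]';python3 -m creep '[1,0,0,-0.02,0, 1,0,0,-0.01,0, 1,0,0,0,0]'
```

```text
time: 21.2
tool_pos: [0.4548, -0.123, 0.1203]
tool_rot: [-3.134, -0.014, 1.596]
contact_force: [-0.3, 0.5, 0.3]
opening: 0.0919
time: 21.58
tool_pos: [0.4563, -0.1236, 0.0926]
tool_rot: [-3.137, -0.012, 1.596]
contact_force: [0.2, -0.3, 0.7]
opening: 0.0915
```

Tilt is down to about 0.7°. I'll descend to grasp.

```bash
python3 -m creep '[1,-0.001,0.001,-0.03,0, 1,0,0,-0.02,0, 1,0,0,0,0, 1,0,0,0,0]';python3 -m creep '[1,-0.002,0.001,-0.004,0, 1,0,0,0,0]'
```

```text
time: 22.08
tool_pos: [0.4586, -0.1239, 0.0462]
tool_rot: [3.139, -0.008, 1.596]
contact_force: [-1.1, 0.1, 0.3]
opening: 0.092
time: 22.32
tool_pos: [0.4573, -0.1232, 0.0436]
tool_rot: [3.136, -0.007, 1.596]
contact_force: [-0.7, -0.8, 0.2]
opening: 0.0919
```

```bash
python3 -m creep '[1,-0.002,0.0005,-0.005,0, 1,0,0,0,0]'; python3 -m creep '[0.3,0,0,0,0, 0.3,0,0,0,0, 0.3,0,0,0,0, 0.3,0,0,0,0, 0.3,0,0,0,0, 0.3,0,0,0,0]' 20
```

```text
time: 22.58
tool_pos: [0.4553, -0.1227, 0.0387]
tool_rot: [3.135, -0.007, 1.596]
contact_force: [0.5, -0.1, -0.0]
opening: 0.0918
time: 23.32
tool_pos: [0.4555, -0.1228, 0.0388]
tool_rot: [3.135, -0.007, 1.596]
contact_force: [-0.5, 0.4, 0.3]
opening: 0.0417
```

```bash
python3 -m creep '[0.3,0,0,0,0]'
```

```text
time: 23.45
tool_pos: [0.4555, -0.1228, 0.0388]
tool_rot: [3.135, -0.007, 1.596]
contact_force: [-0.1, -0.0, -0.3]
opening: 0.0415
```

```bash
python3 -m creep '[0.3,0,0,0.03,0, 0.3,0,0,0.04,0, 0.3,0,0,0.03,0, 0.3,0,0,0,0]'; python3 -m creep '[0.3,0.0105,-0.0293,0,0, 0.3,0.0105,-0.0293,0,0, 0.3,0.0105,-0.0293,0,0, 0.3,0.0105,-0.0293,0,0, 0.3,0.0105,-0.0293,0,0, 0.3,0.0105,-0.0293,0,0, 0.3,0,0,0,0, 0.3,0,0,0,0]'; python3 - <<'E'
from h import *
np.set_printoptions(precision=4,suppress=True)
c=read_camera("wrist");crop(c,0,0,640,400,1,"w7.png")
s=telemetry.observe();print(s["tool_pos"])
for p in((.5916,-.2633),(.595,-.4128),(.4483,-.4151),(.445,-.2668)):print(w2px(c,(*p,.014)))
E
```

```text
time: 23.95
tool_pos: [0.4544, -0.1224, 0.1407]
tool_rot: [3.138, -0.008, 1.596]
contact_force: [0.9, -0.5, -1.4]
opening: 0.0416
time: 24.95
tool_pos: [0.514, -0.3, 0.1289]
tool_rot: [-3.131, -0.019, 1.597]
contact_force: [0.2, 0.5, -0.3]
opening: 0.0418
[ 0.514 -0.3    0.129]
[432.3035 167.2578]
[417.2555 344.0087]
[243.6521 341.1848]
[232.8717 166.426 ]
```

View pics/w7.png

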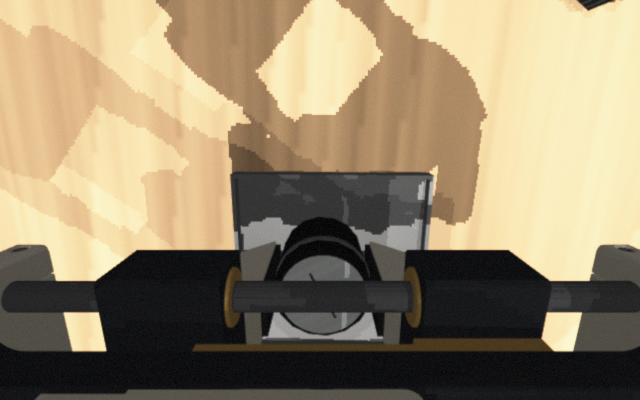

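The square tray's near edge is at row 172 in the wrist view, against a predicted 167. That is about 3 mm, well inside the bay margin.

```bash
python3 -m creep '[0.3,0.005,0,-0.02,-0.005, 0.3,0,0,-0.03,0, 0.3,0,0,-0.02,0, 0.3,0,0,0,0, 0.3,0,0,0,0]'
```

```text
time: 25.62
tool_pos: [0.5188, -0.2958, 0.0534]
tool_rot: [-3.129, -0.021, 1.595]
contact_force: [0.5, 0.2, -1.2]
opening: 0.0414
```

```bash
python3 -m creep '[0.3,0,-0.003,0,0, 0.3,0,0,-0.004,0, 0.3,0,0,0,0]';python3 -m creep '[0.3,0,0,-0.0035,0, 0.3,0,0,0,0]'; python3 - <<'E'
from h import *
c=read_camera("scene");crop(c,130,160,290,280,5,"s7.png")
E
```

```text
time: 26.0
tool_pos: [0.5197, -0.2994, 0.0509]
tool_rot: [-3.132, -0.019, 1.595]
contact_force: [0.0, 0.5, -0.3]
opening: 0.042
time: 26.25
tool_pos: [0.5198, -0.2995, 0.0475]
tool_rot: [-3.132, -0.018, 1.595]
contact_force: [0.1, 0.5, -1.1]
opening: 0.042
```

View pics/s7.png

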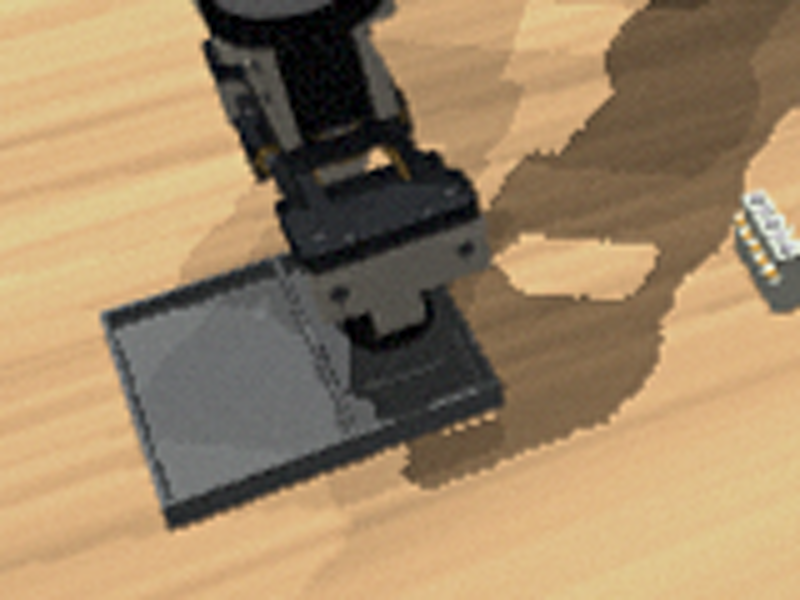

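The can's base at (390,335) sits between the divider and the right wall. I'll lower it to the floor.

```bash
python3 -m creep '[0.3,0,0,-0.0025,0, 0.3,0,0,0,0]';python3 -m creep '[0.3,0,0,-0.001,0]';python3 -m creep '[0.3,0,0,-0.001,0]'
```

```text
time: 26.55
tool_pos: [0.5199, -0.2997, 0.0451]
tool_rot: [-3.133, -0.018, 1.595]
contact_force: [-0.6, -0.3, -0.5]
opening: 0.0416
time: 26.68
tool_pos: [0.52, -0.2997, 0.0441]
tool_rot: [-3.133, -0.018, 1.595]
contact_force: [0.2, -0.4, -1.3]
opening: 0.0418
time: 26.8
tool_pos: [0.52, -0.2996, 0.043]
tool_rot: [-3.133, -0.018, 1.595]
contact_force: [-0.9, 1.6, 3.2]
opening: 0.0415
```

```bash
python3 -m creep '[0.3,0,0,-0.0004,0]'; python3 -m creep '[0.5,0,0,0,0, 0.6,0,0,0,0, 0.7,0,0,0,0, 0.7,0,0,0,0]'; python3 -m creep '[0.7,0,0,0.03,0, 0.7,0,0,0.05,0, 0.7,0,0,0.05,0, 0.7,0,0,0.04,0, 0.7,0,0,0,0]'; python3 - <<'E'
from h import *
c=read_camera("scene");crop(c,130,160,290,280,5,"s8.png")
c=read_camera("wrist");crop(c,0,0,640,400,1,"w8.png")
E
```

```text
time: 26.92
tool_pos: [0.52, -0.2996, 0.043]
tool_rot: [-3.133, -0.018, 1.595]
contact_force: [-1.7, 1.7, 4.6]
opening: 0.0417
time: 27.42
tool_pos: [0.5201, -0.2998, 0.0429]
tool_rot: [-3.133, -0.017, 1.595]
contact_force: [0.4, 1.1, 0.6]
opening: 0.0637
time: 28.05
tool_pos: [0.519, -0.2991, 0.2171]
tool_rot: [-3.132, -0.019, 1.595]
contact_force: [-0.6, -0.1, -0.1]
opening: 0.0641
```

View pics/s8.png

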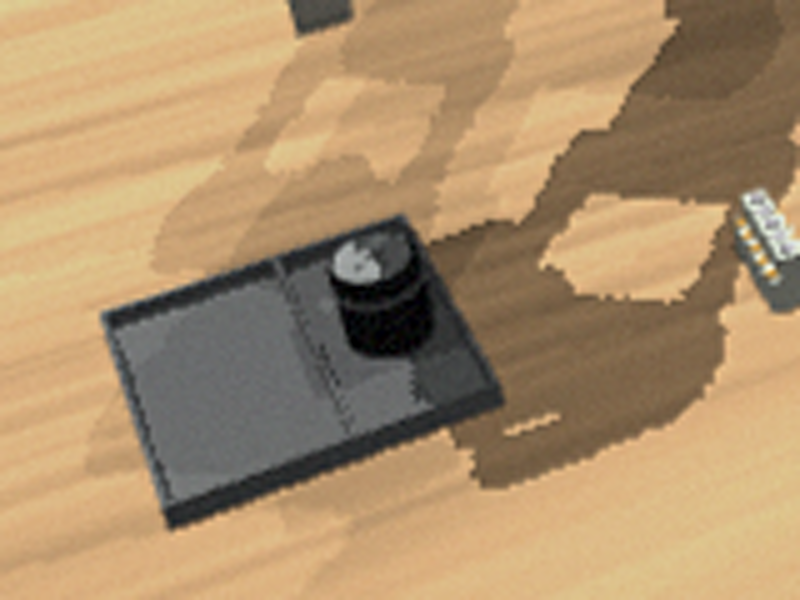

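View pics/w8.png

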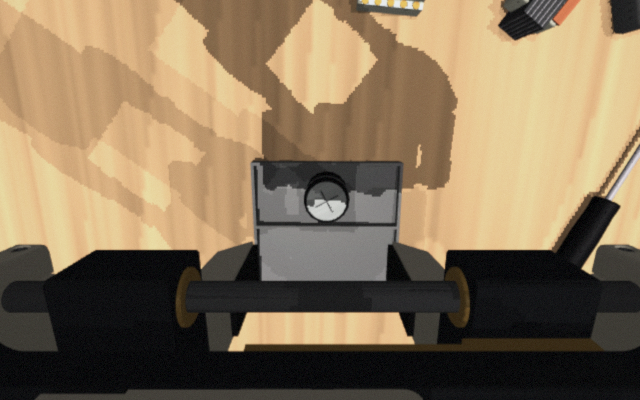

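The short capacitor stands upright in the narrow bay, with its top at (326,200) in the wrist view and clear of the divider at row 225. Next is the choke.

```bash
python3 -m creep '[1,-0.0068,0.0405,0,0, 1,-0.0068,0.0405,0,0, 1,-0.0068,0.0405,0,0, 1,-0.0068,0.0405,0,0, 1,-0.0068,0.0405,0,0, 1,-0.0068,0.0405,0,0, 1,-0.0068,0.0405,0,0, 1,-0.0068,0.0405,0,0, 1,-0.0068,0.0405,0,0, 1,-0.0068,0.0405,0,0, 1,0,0,0,0, 1,0,0,0,0]'; python3 - <<'E'
from h import *
c=read_camera("wrist");crop(c,0,0,640,400,1,"w9.png")
s=telemetry.observe();print(s["tool_pos"],s["tool_rot"],w2px(c,(.451,.115,.036)))
E
```

```text
time: 29.65
tool_pos: [0.4354, 0.1202, 0.1918]
tool_rot: [-3.088, -0.033, 1.591]
contact_force: [-0.7, -0.6, 0.4]
opening: 0.0921
[0.43538167 0.11999133 0.19182111] [-3.0876877  -0.03336934  1.59028425] [350.58692469 208.91919196]
```

View pics/w9.png

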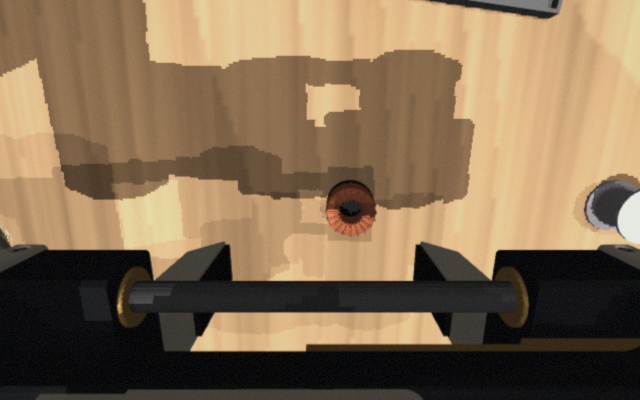

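The choke's hole is at (351,209), as predicted. The tool has tilted about 3.6°, so I'll bring that down with vertical strokes, as before.

```bash
python3 -m creep '[1,0.008,-0.005,-0.06,0, 1,0.008,0,-0.03,0, 1,0,0,0,0, 1,0,0,0.03,0, 1,0,0,0.03,0, 1,0,0,0.03,0, 1,0,0,0,0, 1,0,0,-0.06,0, 1,0,0,-0.03,0, 1,0,0,0,0]'; python3 -m creep '[1,0,0,0.03,0, 1,0,0,0.03,0, 1,0,0,0.03,0, 1,0,0,0,0, 1,0,0,-0.06,0, 1,0,0,-0.03,0, 1,0,0,0,0]'
```

```text
time: 30.95
tool_pos: [0.4532, 0.1073, 0.1057]
tool_rot: [-3.095, -0.032, 1.579]
contact_force: [0.7, -0.4, 0.9]
opening: 0.0918
time: 31.82
tool_pos: [0.4534, 0.1058, 0.1125]
tool_rot: [-3.101, -0.032, 1.577]
contact_force: [-0.5, -0.6, 0.2]
opening: 0.0918
```

```bash
python3 -m creep '[1,0,0,0.02,0, 1,0,0,0.02,0, 1,0,0,0.02,0, 1,0,0,0.02,0, 1,0,0,0.02,0, 1,0,0,0.02,0, 1,0,0,0,0]'; python3 -m creep '[1,0,0,-0.0625,0, 1,0,0,-0.0625,0, 1,0,0,0,0]'; python3 -m creep '[1,0.03,0,0,0, 1,0.03,0,0,0,  1,0,0,0,0]';  python3 -m creep '[1,-0.03,0,0,0, 1,-0.03,0,0,0,  1,0,0,0,0]'
```

```text
time: 32.7
tool_pos: [0.4537, 0.1053, 0.2452]
tool_rot: [-3.108, -0.032, 1.577]
contact_force: [-1.0, 0.3, 0.6]
opening: 0.0914
time: 33.08
tool_pos: [0.4539, 0.1052, 0.1194]
tool_rot: [-3.113, -0.032, 1.577]
contact_force: [0.4, -0.6, 0.9]
opening: 0.092
time: 33.45
tool_pos: [0.5173, 0.1053, 0.1257]
tool_rot: [-3.118, -0.033, 1.577]
contact_force: [0.2, -0.6, 1.0]
opening: 0.0919
time: 33.83
tool_pos: [0.4554, 0.1055, 0.1305]
tool_rot: [-3.122, -0.033, 1.577]
contact_force: [-0.0, 0.2, -0.4]
opening: 0.0917
```

```bash
python3 -m creep '[1,-0.004,0.0095,-0.02,0, 1,0,0,-0.03,0, 1,0,0,0,0]'; python3 -m creep '[1,0,0,-0.02,0, 1,0,0,-0.01,0, 1,0,0,0,0]'
```

```text
time: 34.2
tool_pos: [0.4545, 0.1155, 0.0842]
tool_rot: [-3.131, -0.033, 1.578]
contact_force: [0.5, -0.5, 0.7]
opening: 0.0917
time: 34.58
tool_pos: [0.4581, 0.1156, 0.0575]
tool_rot: [-3.137, -0.034, 1.578]
contact_force: [-0.5, -0.7, 0.4]
opening: 0.0918
```

```bash
python3 -m creep '[1,-0.007,-0.0005,-0.015,0, 1,0,0,0,0]'; python3 -m creep '[1,-0.0015,0,-0.005,0, 1,0,0,0,0]'
```

```text
time: 34.83
tool_pos: [0.4527, 0.1152, 0.0444]
tool_rot: [-3.141, -0.034, 1.578]
contact_force: [0.1, -0.0, 0.6]
opening: 0.092
time: 35.08
tool_pos: [0.4526, 0.1153, 0.0407]
tool_rot: [3.139, -0.034, 1.578]
contact_force: [-0.7, 0.6, -0.3]
opening: 0.092
```

```bash
python3 -m creep '[1,-0.0015,0,-0.0045,0, 1,0,0,0,0]'; python3 -m creep '[0.3,0,0,0,0, 0.3,0,0,0,0, 0.3,0,0,0,0, 0.3,0,0,0,0, 0.3,0,0,0,0, 0.3,0,0,0,0, 0.3,0,0,0,0]' 20
```

```text
time: 35.33
tool_pos: [0.4515, 0.1153, 0.0364]
tool_rot: [3.138, -0.035, 1.578]
contact_force: [-0.4, 0.4, 0.1]
opening: 0.0915
time: 36.2
tool_pos: [0.4517, 0.1153, 0.0365]
tool_rot: [3.138, -0.035, 1.578]
contact_force: [-0.6, 0.5, -0.7]
opening: 0.0425
```

```bash
python3 -m creep '[0.3,0,0,0.02,0, 0.3,0,0,0.04,0, 0.3,0,0,0.05,0, 0.3,0,0,0.05,0, 0.3,0,0,0,0]' 25; python3 - <<'E'
from h import *
c=read_camera("scene");crop(c,280,60,440,180,5,"s10.png")
E
```

```text
time: 36.83
tool_pos: [0.4497, 0.1151, 0.2]
tool_rot: [-3.141, -0.034, 1.577]
contact_force: [0.6, -0.8, -0.5]
opening: 0.0426
```

View pics/s10.png

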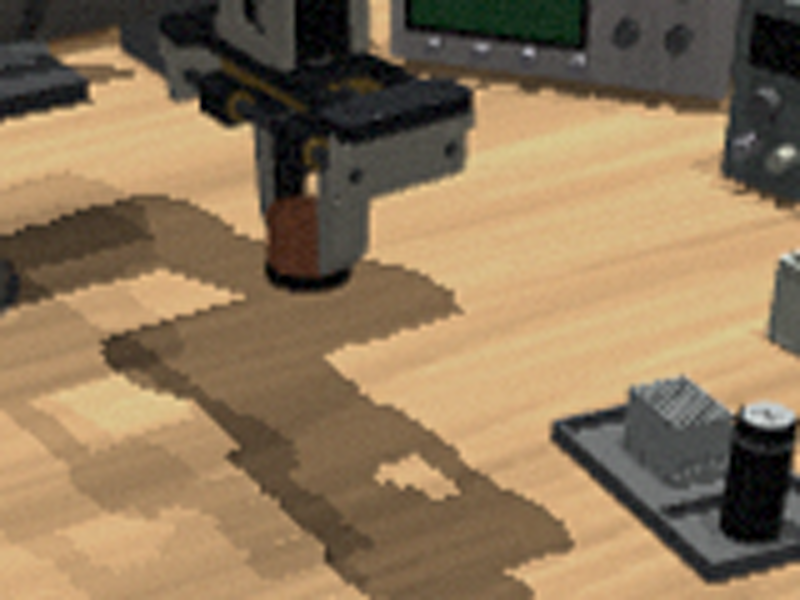

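The choke is held upright at (310,240) in the crop, with its foot below the fingertips. I'll carry it across.

```bash
python3 -m creep '[0.3,0.0055,-0.036,0,0, 0.3,0.0055,-0.036,0,0, 0.3,0.0055,-0.036,0,0, 0.3,0.0055,-0.036,0,0, 0.3,0.0055,-0.036,0,0, 0.3,0.0055,-0.036,0,0, 0.3,0.0055,-0.036,0,0, 0.3,0.0055,-0.036,0,0, 0.3,0.0055,-0.036,0,0, 0.3,0.0055,-0.036,0,0, 0.3,0,0,0,0]'; python3 -m creep '[0.3,0,0,0,0]'
```

```text
time: 38.25
tool_pos: [0.4928, -0.2526, 0.1742]
tool_rot: [-3.099, -0.05, 1.577]
contact_force: [0.3, 0.6, -1.7]
opening: 0.0426
time: 38.38
tool_pos: [0.4919, -0.2517, 0.1724]
tool_rot: [-3.096, -0.053, 1.577]
contact_force: [0.8, -0.2, -0.9]
opening: 0.0428
```

```bash
python3 -m creep '[0.3,0.007,-0.03,0.015,0, 0.3,0.007,-0.03,0.015,0, 0.3,0.007,-0.03,0,0, 0.3,0.007,-0.027,0,0, 0.3,0,0,0,0, 0.3,0,0,0,0]'; python3 -m creep '[0.3,0,0,-0.03,0, 0.3,0,0,-0.03,0,0.3,0,0,0,0, 0.3,0,0,0.03,0, 0.3,0,0,0.03,0, 0.3,0,0,0,0, 0.3,0,0,-0.03,0, 0.3,0,0,-0.03,0,0.3,0,0,0,0]'
```

```text
time: 39.12
tool_pos: [0.5196, -0.3627, 0.1981]
tool_rot: [-3.087, -0.062, 1.584]
contact_force: [0.4, -0.4, -1.0]
opening: 0.0422
time: 40.25
tool_pos: [0.5201, -0.3542, 0.1408]
tool_rot: [-3.089, -0.062, 1.592]
contact_force: [-0.2, -0.6, -1.1]
opening: 0.0425
```

```bash
python3 -m creep '[0.3,0,-0.018,-0.01,0, 0.3,0,0,-0.02,0, 0.3,0,0,-0.02,0, 0.3,0,0,0,0, 0.3,0,0,0,0]'; python3 -m creep '[0.3,0,0,0.02,0, 0.3,0,0,0.02,0, 0.3,0,0,0,0, 0.3,0,0,-0.02,0,0.3,0,0,-0.02,0, 0.3,0,0,0,0]'
```

```text
time: 40.88
tool_pos: [0.5215, -0.3786, 0.093]
tool_rot: [-3.094, -0.055, 1.591]
contact_force: [0.1, -0.1, -0.3]
opening: 0.0426
time: 41.62
tool_pos: [0.5224, -0.3807, 0.0968]
tool_rot: [-3.099, -0.05, 1.591]
contact_force: [-0.2, 0.1, -0.8]
opening: 0.0424
```

```bash
python3 -m creep '[0.3,0,0.008,-0.02,0, 0.3,0,0,0,0, 0.3,0,0,0.04,0, 0.3,0,0,0,0, 0.3,0,0,-0.04,0, 0.3,0,0,0,0, 0.3,0,0,0.04,0, 0.3,0,0,0,0, 0.3,0,0,-0.04,0, 0.3,0,0,0,0]'; python3 -m creep '[0.3,0,0,0.02,0, 0.3,0,0,0.02,0, 0.3,0,0,-0.02,0,0.3,0,0,-0.02,0, 0.3,0,0,0.02,0, 0.3,0,0,0.02,0, 0.3,0,0,-0.02,0,0.3,0,0,-0.02,0, 0.3,0,0,0,0]'
```

```text
time: 42.88
tool_pos: [0.5252, -0.377, 0.0871]
tool_rot: [-3.108, -0.041, 1.592]
contact_force: [0.5, 0.1, -0.2]
opening: 0.0425
time: 44.0
tool_pos: [0.5251, -0.3774, 0.0899]
tool_rot: [-3.107, -0.041, 1.591]
contact_force: [-0.4, 0.8, -1.5]
opening: 0.0426
```

```bash
python3 -m creep '[0.3,-0.005,0.003,-0.02,0, 0.3,0,0,0,0, 0.3,0,0,0.04,0, 0.3,0,0,0,0, 0.3,0,0,-0.04,0, 0.3,0,0,0,0, 0.3,0,0,0.04,0, 0.3,0,0,0,0, 0.3,0,0,-0.04,0, 0.3,0,0,0,0]'; python3 -m creep '[0.3,0,0,0.04,0, 0.3,0,0,0,0, 0.3,0,0,-0.045,0, 0.3,0,0,0,0, 0.3,0,0,0.04,0, 0.3,0,0,0,0, 0.3,0,0,-0.045,0, 0.3,0,0,0,0, 0.3,0,0,0,0]'
```

```text
time: 45.25
tool_pos: [0.5233, -0.3771, 0.0796]
tool_rot: [-3.115, -0.034, 1.592]
contact_force: [-0.2, 0.7, -1.2]
opening: 0.0425
time: 46.38
tool_pos: [0.5264, -0.3798, 0.082]
tool_rot: [-3.122, -0.027, 1.592]
contact_force: [0.6, 0.2, -0.5]
opening: 0.0427
```

```bash
python3 -m creep '[0.3,-0.006,0.006,0,0, 0.3,0,0,0,0, 0.3,0,0,-0.015,0, 0.3,0,0,0,0, 0.3,0,0,-0.01,0, 0.3,0,0,0,0, 0.3,0,0,0,0]';  python3 - <<'E'
from h import *
c=read_camera("scene");crop(c,130,160,290,280,5,"s11.png")
E
```

```text
time: 47.25
tool_pos: [0.5207, -0.374, 0.0578]
tool_rot: [-3.125, -0.025, 1.592]
contact_force: [0.3, 0.6, -1.1]
opening: 0.0428
```

View pics/s11.png

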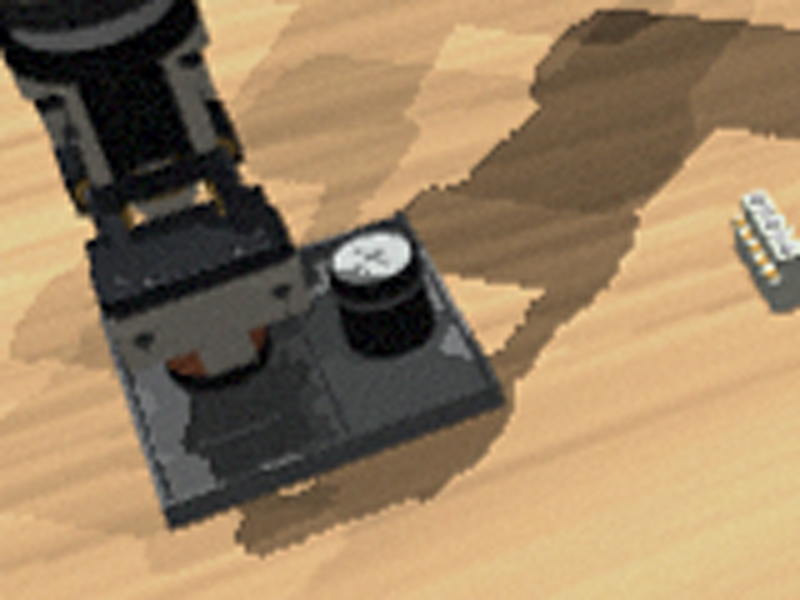

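The choke is over the middle of the wide bay with its foot at (220,375), between the divider and the left wall. I'll lower it.

```bash
python3 -m creep '[0.3,0,0,-0.006,0, 0.3,0,0,0,0, 0.3,0,0,-0.005,0, 0.3,0,0,0,0]';python3 -m creep '[0.3,0,0,-0.003,0, 0.3,0,0,0,0]';python3 -m creep '[0.3,0,0,-0.0015,0]';python3 -m creep '[0.3,0,0,-0.001,0]'
```

```text
time: 47.8
tool_pos: [0.5207, -0.3739, 0.0462]
tool_rot: [-3.125, -0.025, 1.592]
contact_force: [1.3, 0.3, -0.9]
opening: 0.0425
time: 48.05
tool_pos: [0.5207, -0.374, 0.043]
tool_rot: [-3.125, -0.025, 1.592]
contact_force: [-0.3, -1.3, -1.9]
opening: 0.0428
time: 48.18
tool_pos: [0.5208, -0.3741, 0.0417]
tool_rot: [-3.125, -0.025, 1.592]
contact_force: [-0.2, 0.6, -1.4]
opening: 0.0425
time: 48.3
tool_pos: [0.5207, -0.374, 0.0409]
tool_rot: [-3.125, -0.025, 1.592]
contact_force: [-2.7, 1.4, 5.4]
opening: 0.0424
```

```bash
python3 -m creep '[0.3,0,0,-0.0003,0]'; python3 -m creep '[0.5,0,0,0,0, 0.6,0,0,0,0, 0.7,0,0,0,0, 0.7,0,0,0,0]'; python3 -m creep '[0.7,0,0,0.02,0, 0.7,0,0,0.04,0, 0.7,0,0,0.05,0, 0.7,0,0,0.05,0, 0.7,-0.02,0.03,0.02,0, 0.7,-0.02,0.04,0.02,0, 0.7,-0.02,0.04,0,0, 0.7,-0.02,0.04,0,0, 0.7,-0.02,0.04,0,0, 0.7,0,0,0,0]'; python3 - <<'E'
from h import *
c=read_camera("scene");crop(c,130,100,450,280,2.5,"s12.png")
crop(c,130,160,290,280,5,"s13.png")
c=read_camera("top");crop(c,120,130,520,290,2,"t12.png")
E
```

```text
time: 48.42
tool_pos: [0.5207, -0.3741, 0.0409]
tool_rot: [-3.125, -0.025, 1.592]
contact_force: [-1.2, 1.3, 3.3]
opening: 0.0424
time: 48.92
tool_pos: [0.5211, -0.3744, 0.041]
tool_rot: [-3.126, -0.024, 1.592]
contact_force: [0.9, -1.0, 0.5]
opening: 0.0638
time: 50.18
tool_pos: [0.4165, -0.1786, 0.2466]
tool_rot: [-3.128, -0.023, 1.591]
contact_force: [0.9, -0.5, -0.9]
opening: 0.0642
```

View pics/s12.png

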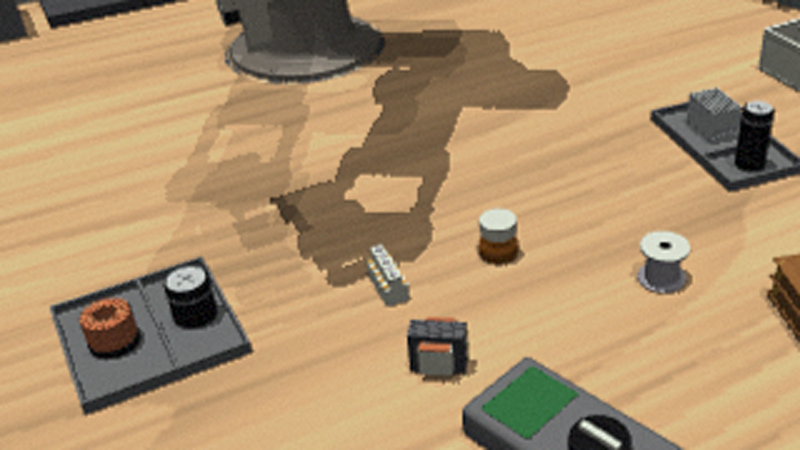

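View pics/s13.png

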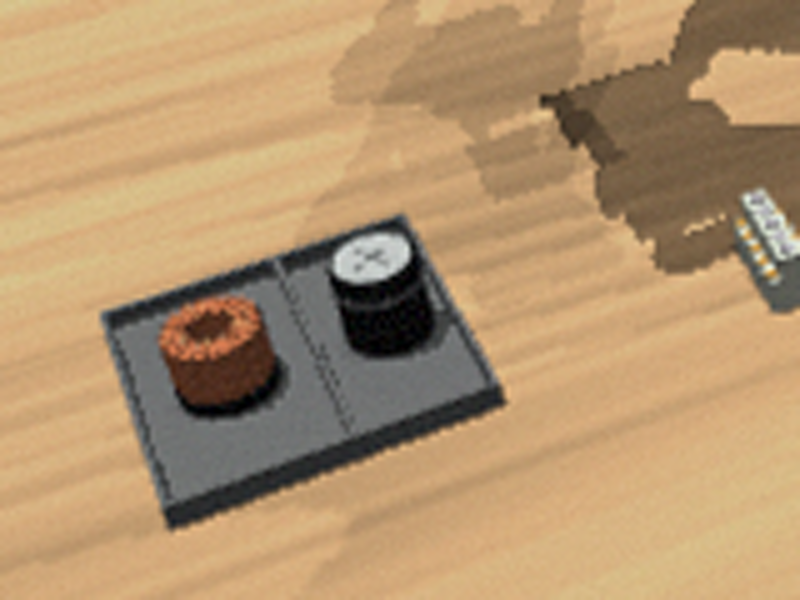

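View pics/t12.png

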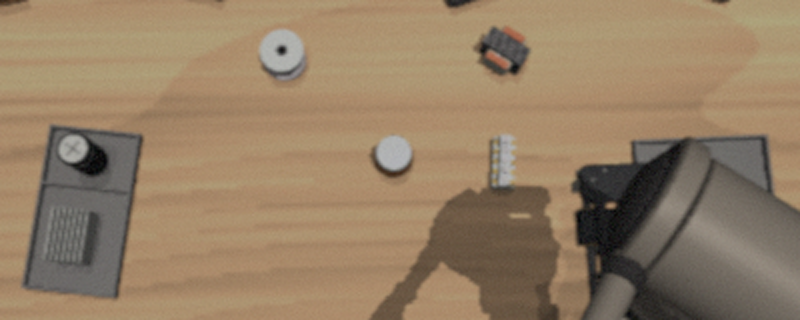

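All four parts stand upright in their bays, and the transformer, terminal block and the two distractors haven't moved. The gripper is clear, so I'm handing in.

```bash
python3 -m creep '[0.7,0,0,0,0, 0.7,0,0,0,0]'; python3 -c "
from cell import workorder
print(workorder.hand_in())"
```

```text
time: 50.52
tool_pos: [0.419, -0.1828, 0.2464]
tool_rot: [-3.13, -0.021, 1.588]
contact_force: [0.4, 0.6, -0.2]
opening: 0.0643
the job is handed in; nothing more can be done
None
```

Both kits are made up, and I handed the job in at 50.5 s. The parts went in the order asked: tall capacitor, then heat sink, into the long tray's narrow and wide bays; short capacitor, then ring choke, into the square tray's narrow and wide bays. Each was lowered until light floor contact (about 3–10 N) and then released.

- **Last pictures:** the scene camera shows all four parts upright, each inside its bay and clear of the walls and dividers. The top camera confirms the long tray, but the arm hid most of the square tray from it. The transformer, terminal block, spool and drum look undisturbed, and the gripper was empty and clear.
- **Square tray position:** its near edge read about 3 mm differently in the wrist and top views. That was well within the bay margins.
- **Tool tilt:** it drifted during sideways moves, to about 3.9° at most. I worked most of it out before setting the choke down, but the heat sink, short capacitor and choke were still tilted about 1–1.5° from how they were gripped, and settled flat on release.
- **Choke grip:** it read 42.5 mm, against a nominal 44 mm. The hold was steady.

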